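# Pack the cut-outs and screw the case shut

## Robot

A 6-joint arm with a two-finger parallel gripper is mounted at the origin on a cart in front of the work surface, level with it; the furniture and walls round the work are solid. World frame = base frame: x ahead of the robot, y to its left, z up, the work surface at z = 0. Lengths are in m, angles in rad, forces in N, time in s.
With the tool pointing down it reaches from about 0.3 to 0.775 m from the base axis. Payload 14.6 kg.
Tool frame: the origin (TCP) lies midway between the tips of the shut fingers; the grasp point (between the pads) lies 19 mm behind it; z points along the fingers, y is the line along which they close (so a half turn about z gives the same grasp; the last joint's range is limited). The gripper opens to 85 mm and grips with 20 to 120 N. Pads are 22 mm wide; open, the fingers measure 114 mm over their backs; the gripper's body (76 mm by 85 mm) begins 54 mm behind the grasp point. The pads swing forward as they close: fully open they stand 13 mm farther back than shut.
Start: joints at [1.113, 0.3, 1.521, -0, 1.321, -0.067], TCP at [0.21, 0.509, 0.231] pointing down, gripper open.
Joint ranges: [-3.03, 3.03], [-0.79, 2.21], [0.23, 2.52], [-1.04, 4.18], [0, 3.07], [-2.55, 2.55]. Speed limits (rad/s): [2.22, 2.22, 2.57, 3.14, 3.14, 3.14].

## Interface

Orientations are given as a unit quaternion [x, y, z, w].
In Python, from plant import robot gives the robot as it stands.
- The arm moves only by the shell command python3 -m pendant 'ROWS' [FORCE]. ROWS is JSON, a list that holds one entry, the list of rows, each a list of 7 numbers: the turn, a rotation vector about the tool's x, y, z in rad, then the shift along the tool's x, y, z in m, then the closure in counts, from 0 (fully open) to 255 (shut). In form: [[[wx, wy, wz, dx, dy, dz, jaw], ...]]. A call has exactly 8 rows; each row shifts and turns the commanded pose from where the row before left it, along the tool's axes as they then stand; what a row does not reach is not made up. A row lasts 1/8 s, in which the tool goes at most 62.5 mm and 10.7 degrees, less where a joint would pass 70% of its speed; a pose out of reach is approached as far as the arm can. A call with a gripper value outside its range is refused whole. The fingers move at their own pace and stop on an object; FORCE is the grip in N (left out, the last holds). Time passes only in rows, so rows that do not move let the fingers close, or fill a call up. It gives the time, the measured TCP pose, the force, the opening and the grip force at its end, in the units of the state.
- robot.state(): the state, without advancing time (a new reading comes with each control period).
- robot.camera(name): name is "side" or "top" or "wrist"; returns a dict with "color" (400x640x3 uint8, red, green, blue), "depth" (400x640 float32, m along the optical axis (not along the pixel's ray), 0 where there is no reading), "fx", "fy", "cx", "cy" (pixels), "rvec" (rotation vector, rad) and "tvec" (3), from world to camera coordinates, as OpenCV has them. Camera axes: x right, y down, z forward; pixel columns grow to the right and rows downward; lengths in m; the calibration is good to about 2 mm. A picture is of the moment at which its call begins.
- robot.hand_in(): hands the job in; it is judged then, once.
Trained networks look in the newest picture that a camera, given by its name, has taken for a name from the list of things; names that differ only in an ending like _2 or _b are one class to them, and where a whole thing is asked for, a point or a joint stands for the part that bears it (a point fixed in the world has none). Each returns a list of dicts, best first, with "score" (0 to 1); they miss things now and then, are a little off and sometimes report something else, mostly with a low value. They report only what shows in the picture. A call takes as long as a camera call.
- robot.outline_of(camera, label): "region" (400x640 bool, what is visible of it).
- robot.mark_of(camera, label): "xyz" ([x, y, z] in m, in world coordinates, good to about 4 mm: a listed point, or the origin of a listed thing).
The state is a dict: "t": time; "joints": joint angles; "qvel": joint speeds; "effort": joint torques, N m; "position": TCP position; "eef_rot": TCP orientation; "force": force on the tool from outside, world axes, zero at the start; "moment": the same for the moment, N m; "gripper_width": finger opening in m; "finger_force": force on a finger pad.
Only numpy, scipy, OpenCV 4.12 (cv2) and the standard library are available. Lean on these libraries where they do the work, as an engineer would, in place of code of your own. Each camera call takes 0.05 s, during which the arm holds its last target. There are 200 camera calls.

## Task

Unscrew the red-handled lid screw of the packing case all the way (nobody remembers whether its thread is right- or left-handed, so feel which way it gives), raise the lid fully, and lay all the loose curved plywood cut-outs from the bench top to the left of the case inside it. Then shut the lid and screw the lid screw tight again. Leave the offcut, the tape measure, the can and the cup where they are, and ignore the cut-outs on the big board.

Things in the scene. Friction and masses are not known exactly. Their poses are not given: they have to be found in the camera images.
- case: fixed plywood packing case with steel corner irons: 170 mm (own x) x 230 mm (own y), 55 mm high, walls and floor 8 mm thick, open inside 154 x 214 mm. Origin: centre of its underside, on the bench; own z up. Its front is own -x; the lid is hinged along the rear (+x) rim. In front of it, at own y +30 to +90 mm, a wooden bracket (own x -85 to -141 mm, 54 mm high) holds the screw's threaded insert.
- case_lid (a joint): lid angle: 0 shut, grows as the front rises, 1.8 rad is its stop (leaning back past upright). Stiff hinge: the lid stays where it is left (about 1 to 4 N at the handle moves it). Lid 10 mm thick, top 65.5 mm above the bench when shut; about 0.22 kg. The lid screw holds it shut until it is turned at least 2.0 rad out.
- lid_handle (a point): middle of the bar of the lid's steel D-handle, which projects forward from the lid's front edge in the plane of the lid, right of the screw: round bar 12 mm thick, 80 mm long, parallel to the hinge line (case y), with 34 mm of free gap behind it. Shut, it lies 212 mm in front of the hinge line, 60 mm to the right (case -y) of its middle, 5 mm above it and 60 mm above the bench. Its axes turn with the lid.
- lid_hinge (a point): point on the hinge line, middle of the case's rear rim, 55.5 mm above the bench; its y axis is the hinge axis.
- screw_grip (a point): a point inside the screw's upright round red ribbed grip, on the screw axis (case x -113 mm, y +60 mm on the lid's front tongue; vertical when the lid is shut), then about 107 mm above the bench. The grip is a cylinder 28 mm across and 48 mm tall, from 34 mm below to 14 mm above this point; take it at any angle. A white mark on top shows how it stands. Axes turn with the screw.
- lid_screw (a joint): screw angle: 0 tight, positive = anticlockwise seen from above. Right- or left-handed thread, differs from start to start, not to be seen: from tight it gives one way only (drag about 0.15 N m), the other way it is blocked within about 0.1 rad. Fully out at 2.65 rad; it does not rise and stays in the lid (stud 13 mm below it). Tight again: turn back until it stops at 0.
- offcut: straight pine offcut 30 x 90 x 20 mm, not to be packed: leave it
- tape_measure: yellow pocket tape measure, 39 x 90 x 70 mm: leave it
- can: open metal can, 70 mm wide and high, in front of the case: leave it
- dust_cup: pale domed cup, 76 mm wide, 50 mm high, behind the case: leave it
- cutout_a: S-curved plywood cut-out with white paper template on top, 31 x 88 mm, wood 14 mm thick (22 mm with the pins on top), own y along its length, own z up, origin in the middle of its underside; its wood near the origin is about 20 to 25 mm across and up to 5 mm off the origin in own x, so grasp it across (along own x) at the origin. Starts lying on the bench, to the left of the case; 30 g. May be absent (None).
- cutout_b: bow-shaped plywood cut-out with white paper template on top, 30 x 84 mm, wood 14 mm thick (22 mm with the pins on top), own y along its length, own z up, origin in the middle of its underside; its wood near the origin is about 20 to 25 mm across and up to 5 mm off the origin in own x, so grasp it across (along own x) at the origin. Starts lying on the bench, to the left of the case; 30 g. May be absent (None).
- cutout_c: second S-curved plywood cut-out, 31 x 88 mm, wood 14 mm thick (22 mm with the pins on top), own y along its length, own z up, origin in the middle of its underside; its wood near the origin is about 20 to 25 mm across and up to 5 mm off the origin in own x, so grasp it across (along own x) at the origin. Starts lying on the bench, to the left of the case; 30 g. May be absent (None).
- cutout_d: second bow-shaped plywood cut-out, 30 x 84 mm, wood 14 mm thick (22 mm with the pins on top), own y along its length, own z up, origin in the middle of its underside; its wood near the origin is about 20 to 25 mm across and up to 5 mm off the origin in own x, so grasp it across (along own x) at the origin. Starts lying on the bench, to the left of the case; 30 g. May be absent (None).

How it is judged:
By the outcome, as a careful person would: the job done as asked, in the order asked, and still so for the second after the job is handed in, with the robot touching nothing.
Of cutout_a, cutout_b, cutout_c, cutout_d only 2 to 4 are there at a start; the rules pass over those that are not, and their reading is None.
At some moment in a run one of cutout_a, cutout_b, cutout_c, cutout_d may be knocked a few centimetres aside while the robot is not near it.
Once in a run the grip may slacken for a moment while it holds something.
It also fails if it takes over 210 s, if anything falls off the work surface, if the arm or the gripper's body presses on something with over 40 N, if the wrist force passes 120 N, or if a joint passes its speed limit or range.

## Working session

There is one attempt and no reset: what is moved stays moved. The work goes in short steps, Python scripts to look and compute and a shell command to move; the robot and the scene stay as the last step left them, time stands still between calls to the robot, and variables do not carry over. Pictures are saved under pics/ and viewed, at most 14 in all, crops included, and the job is handed in when it is done.

```bash
mkdir -p pics; ls; cat > h.py <<'E'
import numpy as np, cv2
from scipy.spatial.transform import Rotation as R
from plant import robot
def snap(c,f=None):
    d=robot.camera(c)
    if f: cv2.imwrite('pics/'+f,d['color'][:,:,::-1])
    return d
def cloud(d):
    v,u=np.mgrid[0:400,0:640]; z=d['depth']
    P=np.stack([(u-d['cx'])/d['fx']*z,(v-d['cy'])/d['fy']*z,z],-1)
    M=cv2.Rodrigues(np.array(d['rvec'],float))[0]
    W=(P-np.array(d['tvec']).ravel())@M
    W[z==0]=np.nan
    return W
def st():
    s=robot.state(); r=R.from_quat(s['eef_rot'])
    print('t',round(s['t'],2),'p',np.round(s['position'],4),'rot',np.round(r.as_matrix(),3).tolist(),'F',np.round(s['force'],1),'M',np.round(s['moment'],2),'w',round(s['gripper_width'],4),'ff',s['finger_force'],'j',np.round(s['joints'],3))
    return s,r
def to(target,yaxis=None):
    "tool-frame shift to TCP target"
    s,r=st(); print('shift tool',np.round(r.inv().apply(np.array(target)-s['position']),4))
E
python3 - <<'E'
from h import *
st()
for c in ['side','top']:
    d=snap(c,c+'0.png'); print(c,d['tvec'],d['rvec'])
    for l in ['case','lid_handle','lid_hinge','screw_grip','offcut','tape_measure','can','dust_cup','cutout_a','cutout_b','cutout_c','cutout_d']:
        print(l,[(round(m['score'],2),np.round(m['xyz'],3).tolist()) for m in robot.mark_of(c,l)])
E
```

```text
pics
t 0.0 p [0.2094 0.5083 0.2307] rot [[-0.925, 0.381, -0.001], [0.381, 0.925, -0.001], [0.0, -0.001, -1.0]] F [-0.3  1.1  0.6] M [0.03 0.02 0.03] w 0.0853 ff 0.0 j [ 1.113  0.3    1.522 -0.     1.321 -0.067]
side [0.54153561 0.0717805  1.19271882] [ 0.00310926 -2.84885232  1.26539673]
case [(0.95, [0.571, -0.084, -0.002])]
lid_handle [(0.55, [0.441, -0.126, 0.061])]
lid_hinge [(0.85, [0.658, -0.089, 0.052])]
screw_grip [(0.51, [0.466, -0.01, 0.107]), (0.34, [0.658, -0.089, 0.052])]
offcut [(0.65, [0.368, 0.092, -0.001]), (0.59, [0.57, -0.079, 0.003])]
tape_measure [(0.88, [0.386, -0.259, -0.002])]
can [(0.94, [0.362, -0.011, -0.001])]
dust_cup [(0.58, [0.73, 0.061, -0.0])]
cutout_a [(0.73, [0.487, 0.12, -0.003]), (0.61, [0.484, 0.215, 0.0]), (0.52, [0.562, 0.148, -0.002])]
cutout_b [(0.73, [0.487, 0.12, -0.003]), (0.61, [0.484, 0.215, 0.0]), (0.52, [0.562, 0.148, -0.002])]
cutout_c [(0.73, [0.487, 0.12, -0.003]), (0.61, [0.484, 0.215, 0.0]), (0.52, [0.562, 0.148, -0.002])]
cutout_d [(0.73, [0.487, 0.12, -0.003]), (0.61, [0.484, 0.215, 0.0]), (0.52, [0.562, 0.148, -0.002])]
top [-0
[... 236 characters left out ...]
])]
offcut [(0.59, [0.367, 0.091, 0.002])]
tape_measure [(0.73, [0.385, -0.264, -0.002])]
can [(0.7, [0.36, -0.014, 0.002])]
dust_cup [(0.69, [0.73, 0.062, 0.002])]
cutout_a [(0.63, [0.485, 0.217, 0.004]), (0.59, [0.732, 0.061, 0.004]), (0.48, [0.566, 0.152, 0.002]), (0.48, [0.487, 0.119, 0.003])]
cutout_b [(0.63, [0.485, 0.217, 0.004]), (0.59, [0.732, 0.061, 0.004]), (0.48, [0.566, 0.152, 0.002]), (0.48, [0.487, 0.119, 0.003])]
cutout_c [(0.63, [0.485, 0.217, 0.004]), (0.59, [0.732, 0.061, 0.004]), (0.48, [0.566, 0.152, 0.002]), (0.48, [0.487, 0.119, 0.003])]
cutout_d [(0.63, [0.485, 0.217, 0.004]), (0.59, [0.732, 0.061, 0.004]), (0.48, [0.566, 0.152, 0.002]), (0.48, [0.487, 0.119, 0.003])]
```

View pics/top0.png

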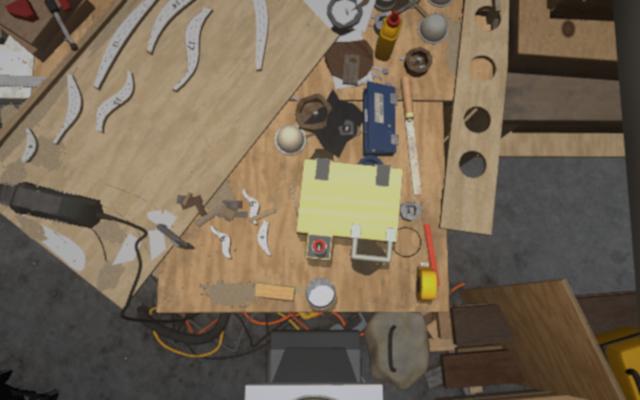

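View pics/side0.png

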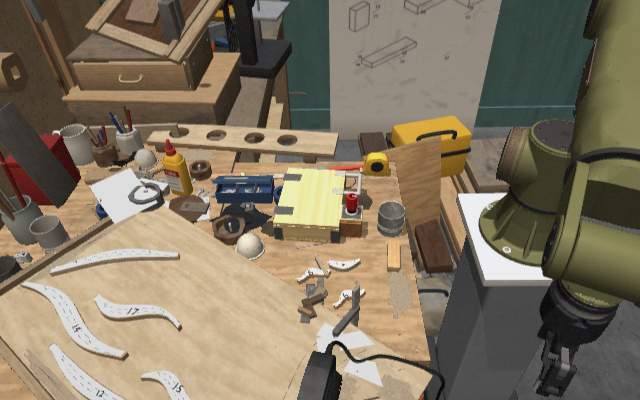

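```bash
python3 - <<'E'
from h import *
# yaw of the case
d=snap('top'); W=cloud(d)
for l in ['case','screw_grip','cutout_a']:
    for m in robot.outline_of('top',l):
        g=m['region']; P=W[g]; P=P[np.isfinite(P[:,0])]
        if l=='case': P=P[(P[:,2]>.058)&(P[:,2]<.072)]
        if l=='screw_grip': P=P[P[:,2]>.09]
        if l=='cutout_a': P=P[(P[:,2]>.005)]
        if len(P)<10: continue
        r=cv2.minAreaRect(P[:,:2].astype(np.float32)*1000)
        c=P-P.mean(0); u,s,v=np.linalg.svd(c[:,:2],full_matrices=False)
        print(l,round(m['score'],2),len(P),'mean',P.mean(0).round(3),'rect',r,'axis deg',np.degrees(np.arctan2(v[0,1],v[0,0])),'zmax',P[:,2].max())
E
```

```text
case 0.56 8191 mean [ 0.561 -0.08   0.066] rect ((547.3329467773438, -79.94927978515625), (230.10714721679688, 231.43389892578125), 84.16016387939453) axis deg -92.2398132590999 zmax 0.07199402159461234
screw_grip 0.56 128 mean [ 0.465 -0.011  0.12 ] rect ((465.15167236328125, -11.087669372558594), (25.93902015686035, 25.994487762451172), 88.60264587402344) axis deg 148.88170044853837 zmax 0.12679073231459415
cutout_a 0.59 202 mean [0.475 0.211 0.014] rect ((479.4345703125, 210.86598205566406), (79.13878631591797, 27.98369598388672), 26.416622161865234) axis deg -155.37628264240092 zmax 0.021122436225447325
cutout_a 0.55 193 mean [0.564 0.147 0.014] rect ((566.248046875, 146.22291564941406), (78.88904571533203, 27.22873878479004), 16.518674850463867) axis deg -162.60421271727674 zmax 0.024173423977507106
cutout_a 0.54 219 mean [0.492 0.119 0.014] rect ((489.33074951171875, 119.65558624267578), (73.75029754638672, 23.206823348999023), 2.854466676712036) axis deg -177.9997364200851 zmax 0.022788758177944214
```

Top view: case at about (350,200) with its lid yellow, screw at (319,246), and three cut-outs at (222,241), (264,237) and (252,204). Side view agrees. The case yaw is about -5.8°. I'm moving above the screw.

```bash
python3 -m pendant '[[[0,0,0,-0.0436,-0.0382,0,0],[0,0,0,-0.0436,-0.0382,0,0],[0,0,0,-0.0436,-0.0382,0,0],[0,0,0,-0.0436,-0.0382,0,0],[0,0,0,-0.0436,-0.0382,0,0],[0,0,0,-0.0436,-0.0382,0,0],[0,0,0,-0.0436,-0.0382,0,0],[0,0,0,-0.0436,-0.0382,0,0]]]' 60
python3 -m pendant '[[[0,0,0,-0.0436,-0.0382,0,0],[0,0,0,-0.0436,-0.0382,0,0],[0,0,0,0,0,0,0],[0,0,0,0,0,0,0],[0,0,0,0,0,0,0],[0,0,0,0,0,0,0],[0,0,0,0,0,0,0],[0,0,0,0,0,0,0]]]'
python3 - <<'E'
from h import *
to([.466,-.011,.093])
d=snap('wrist','w0.png')
for l in ['screw_grip','lid_handle','case']: print(l,[(round(m['score'],2),np.round(m['xyz'],4).tolist()) for m in robot.mark_of('wrist',l)])
W=cloud(d)
for m in robot.outline_of('wrist','screw_grip'):
    P=W[m['region']]; P=P[(P[:,2]>.112)&(P[:,2]<.13)]
    print(m['score'],len(P)); 
    if len(P)>10: print(cv2.minEnclosingCircle(P[:,:2].astype(np.float32)*1000),P.mean(0),P[:,2].max())
E
```

```text
t: 2.5
position: [0.4162, 0.0912, 0.2316]
eef_rot: [0.194, 0.981, 0.0, 0.0]
force: [0.7, 1.3, 0.2]
gripper_width: 0.0855
finger_force: 0.0
t: 3.5
position: [0.4671, -0.0105, 0.2313]
eef_rot: [0.194, 0.981, 0.0, 0.0]
force: [-1.0, -0.9, 0.0]
gripper_width: 0.0851
finger_force: 0.0
t 3.5 p [ 0.4671 -0.0105  0.2313] rot [[-0.925, 0.381, 0.0], [0.381, 0.925, -0.0], [-0.0, 0.0, -1.0]] F [-1.  -0.9  0. ] M [ 0.01  0.01 -0.02] w 0.0851 ff 0.0 j [-0.101  0.114  1.745 -0.     1.282 -1.281]
shift tool [ 0.0009 -0.0009  0.1383]
screw_grip []
lid_handle [(0.96, [0.4377, -0.1253, 0.0598])]
case [(0.85, [0.5711, -0.084, 0.0008]), (0.53, [0.7296, 0.0651, -0.0002])]
0.62 640
((466.0837097167969, -11.30501651763916), 14.232707977294922) [ 0.46499973 -0.01100632  0.11902576] 0.12198574583474436
```

View pics/w0.png

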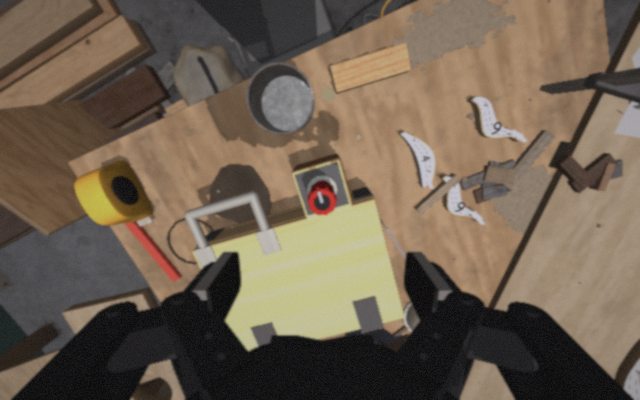

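The wrist view shows the grip at (322,198), centred under the tool. I'll descend, grip, and feel the clockwise direction.

```bash
python3 -m pendant '[[[0,0,0,0.0009,-0.0009,0.05,0],[0,0,0,0,0,0.05,0],[0,0,0,0,0,0.03,0],[0,0,0,0,0,0.016,0],[0,0,0,0,0,0,255],[0,0,0,0,0,0,255],[0,0,0,0,0,0,255],[0,0,0,0,0,0,255]]]' 60
python3 -m pendant '[[[0,0,0,0,0,0,255],[0,0,0,0,0,0,255],[0,0,0.05,0,0,0,255],[0,0,0.05,0,0,0,255],[0,0,0.05,0,0,0,255],[0,0,0.05,0,0,0,255],[0,0,0,0,0,0,255],[0,0,0,0,0,0,255]]]'
python3 - <<'E'
from h import *
st()
E
```

```text
t: 4.75
position: [0.4667, -0.0109, 0.0865]
eef_rot: [0.194, 0.981, 0.0, 0.001]
force: [-0.5, 4.6, 7.9]
gripper_width: 0.0267
finger_force: 58.6
t: 5.75
position: [0.4665, -0.0109, 0.0865]
eef_rot: [0.291, 0.957, 0.0, 0.001]
force: [-1.9, 4.1, 9.3]
gripper_width: 0.0263
finger_force: 60.3
t 5.75 p [ 0.4665 -0.0109  0.0865] rot [[-0.831, 0.556, 0.002], [0.556, 0.831, -0.0], [-0.002, 0.001, -1.0]] F [-1.9  4.1  9.3] M [0.47 0.51 0.68] w 0.0263 ff 60.265522599220276 j [-0.102  0.301  1.895  0.     0.944 -1.083]
```

The moment is 0.68 N m, so clockwise is blocked and the thread gives anticlockwise. I'll open, wind the wrist forward, and regrip.

```bash
python3 -m pendant '[[[0,0,0,0,0,0,0],[0,0,0,0,0,0,0],[0,0,0,0,0,0,0],[0,0,0.18,0,0,0,0],[0,0,0.18,0,0,0,0],[0,0,0.18,0,0,0,0],[0,0,0.18,0,0,0,0],[0,0,0.18,0,0,0,0]]]' 80
python3 -m pendant '[[[0,0,0.18,0,0,0,0],[0,0,0.18,0,0,0,0],[0,0,0.18,0,0,0,0],[0,0,0.18,0,0,0,0],[0,0,0.18,0,0,0,0],[0,0,0.18,0,0,0,0],[0,0,0.18,0,0,0,0],[0,0,0.18,0,0,0,0]]]'
python3 -m pendant '[[[0,0,0.18,0,0,0,0],[0,0,0.18,0,0,0,0],[0,0,0.18,0,0,0,0],[0,0,0.18,0,0,0,0],[0,0,0.18,0,0,0,0],[0,0,0,0,0,0,255],[0,0,0,0,0,0,255],[0,0,0,0,0,0,255]]]'
python3 -m pendant '[[[0,0,0,0,0,0,255],[0,0,0,0,0,0,255],[0,0,-0.1,0,0,0,255],[0,0,-0.1,0,0,0,255],[0,0,-0.1,0,0,0,255],[0,0,-0.1,0,0,0,255],[0,0,0,0,0,0,255],[0,0,0,0,0,0,255]]]'
python3 - <<'E'
from h import *
st()
E
```

```text
t: 6.75
position: [0.4659, -0.0113, 0.0853]
eef_rot: [0.68, 0.733, -0.0, -0.0]
force: [-0.1, 0.6, 0.3]
gripper_width: 0.0853
finger_force: 0.0
t: 7.75
position: [0.466, -0.0113, 0.0853]
eef_rot: [0.995, 0.102, -0.0, 0.0]
force: [0.1, -0.4, -0.6]
gripper_width: 0.0854
finger_force: 0.0
t: 8.75
position: [0.4659, -0.0113, 0.0853]
eef_rot: [0.942, -0.337, -0.0, 0.0]
force: [-0.4, 1.2, 0.0]
gripper_width: 0.0324
finger_force: 0.0
t: 9.75
position: [0.4664, -0.0108, 0.0857]
eef_rot: [0.99, -0.143, 0.001, -0.0]
force: [1.2, 4.9, 4.7]
gripper_width: 0.0263
finger_force: 78.5
t 9.75 p [ 0.4664 -0.0108  0.0857] rot [[0.959, -0.284, 0.001], [-0.284, -0.959, 0.001], [0.001, -0.001, -1.0]] F [1.2 4.9 4.7] M [ 0.96 -0.2   0.13] w 0.0263 ff 78.49172830581665 j [-1.020e-01  3.030e-01  1.895e+00  1.000e-03  9.430e-01  1.756e+00]
```

```bash
python3 -m pendant '[[[0,0,-0.15,0,0,0,255],[0,0,-0.15,0,0,0,255],[0,0,-0.15,0,0,0,255],[0,0,-0.15,0,0,0,255],[0,0,-0.15,0,0,0,255],[0,0,-0.15,0,0,0,255],[0,0,-0.15,0,0,0,255],[0,0,-0.15,0,0,0,255]]]'
python3 - <<'E'
from h import *
st()
E
python3 -m pendant '[[[0,0,-0.15,0,0,0,255],[0,0,-0.15,0,0,0,255],[0,0,-0.15,0,0,0,255],[0,0,-0.15,0,0,0,255],[0,0,-0.15,0,0,0,255],[0,0,-0.15,0,0,0,255],[0,0,-0.15,0,0,0,255],[0,0,0,0,0,0,255]]]'
python3 - <<'E'
from h import *
st()
E
```

```text
t: 10.75
position: [0.4664, -0.0108, 0.0857]
eef_rot: [0.897, 0.442, 0.001, -0.0]
force: [1.3, 6.7, 2.8]
gripper_width: 0.0261
finger_force: 78.5
t 10.75 p [ 0.4664 -0.0108  0.0857] rot [[0.609, 0.794, 0.001], [0.794, -0.609, 0.001], [0.001, 0.0, -1.0]] F [1.3 6.7 2.8] M [ 1.04 -0.34 -0.21] w 0.0261 ff 78.47511291503906 j [-1.020e-01  3.030e-01  1.895e+00  1.000e-03  9.430e-01  5.510e-01]
t: 11.75
position: [0.4664, -0.0107, 0.0857]
eef_rot: [0.555, 0.832, 0.001, 0.0]
force: [0.9, 6.6, 3.9]
gripper_width: 0.0259
finger_force: 78.7
t 11.75 p [ 0.4664 -0.0107  0.0857] rot [[-0.383, 0.924, 0.001], [0.924, 0.383, 0.001], [0.0, 0.002, -1.0]] F [0.9 6.6 3.9] M [ 1.22 -0.32  0.11] w 0.0259 ff 78.67302417755127 j [-1.020e-01  3.020e-01  1.895e+00  1.000e-03  9.430e-01 -4.960e-01]
```

```bash
python3 -m pendant '[[[0,0,-0.06,0,0,0,255],[0,0,-0.06,0,0,0,255],[0,0,-0.06,0,0,0,255],[0,0,-0.06,0,0,0,255],[0,0,0,0,0,0,255],[0,0,0,0,0,0,255],[0,0,0,0,0,0,255],[0,0,0,0,0,0,255]]]'
python3 - <<'E'
from h import *
st()
E
```

```text
t: 12.75
position: [0.4663, -0.0107, 0.0857]
eef_rot: [0.453, 0.891, 0.001, 0.0]
force: [0.5, 6.7, 4.7]
gripper_width: 0.0267
finger_force: 79.5
t 12.75 p [ 0.4663 -0.0107  0.0857] rot [[-0.589, 0.808, 0.001], [0.808, 0.589, 0.001], [0.0, 0.002, -1.0]] F [0.5 6.7 4.7] M [ 1.22 -0.04 -0.72] w 0.0267 ff 79.4935655593872 j [-0.102  0.302  1.895  0.002  0.943 -0.733]
```

The opposite stop is felt at the end (-0.72 N m), so the screw is fully out. Next is the handle.

```bash
python3 -m pendant '[[[0,0,0,0,0,0,0],[0,0,0,0,0,0,0],[0,0,0,0,0,-0.05,0],[0,0,0,0,0,-0.05,0],[0,0,0.182,0,0,0,135],[0,0,0.182,0,0,0,135],[0,0,0.182,0,0,0,135],[0,0,0.182,0,0,0,135]]]' 30
python3 -m pendant '[[[0,0,0,-0.0393,-0.0054,0,135],[0,0,0,-0.0393,-0.0054,0,135],[0,0,0,-0.0393,-0.0054,0,135],[0,0,0,0,0,0,135],[0,0,0,0,0,0,135],[0,0,0,0,0,0,135],[0,0,0,0,0,0,135],[0,0,0,0,0,0,135]]]'
python3 - <<'E'
from h import *
to([.438,-.1265,.041])
for c in ['wrist','top']:
    d=snap(c,'w1.png' if c=='wrist' else None)
    for l in ['lid_handle','lid_hinge','case']: print(l,[(round(m['score'],2),np.round(m['xyz'],4).tolist()) for m in robot.mark_of(c,l)])
E
```

```text
t: 13.75
position: [0.4658, -0.0114, 0.1852]
eef_rot: [0.743, 0.67, -0.0, -0.0]
force: [1.1, 0.6, -0.4]
gripper_width: 0.0399
finger_force: 0.0
t: 14.75
position: [0.4384, -0.1266, 0.1853]
eef_rot: [0.741, 0.672, -0.0, -0.0]
force: [-0.7, 0.2, 0.4]
gripper_width: 0.0401
finger_force: 0.0
t 14.75 p [ 0.4384 -0.1266  0.1853] rot [[0.097, 0.995, -0.0], [0.995, -0.097, -0.0], [-0.0, -0.0, -1.0]] F [-0.7  0.2  0.4] M [ 0.02  0.   -0.  ] w 0.0401 ff 0.0 j [-0.362  0.138  1.831 -0.     1.172 -0.264]
shift tool [ 1.000e-04 -4.000e-04  1.443e-01]
lid_handle []
lid_hinge [(0.77, [0.6553, -0.0949, 0.0558])]
case [(0.84, [0.5725, -0.0846, 0.001])]
lid_handle []
lid_hinge [(0.85, [0.6619, -0.092, 0.0541]), (0.38, [0.3695, 0.092, 0.0016])]
case [(0.84, [0.5754, -0.0826, -0.0022])]
```

View pics/w1.png

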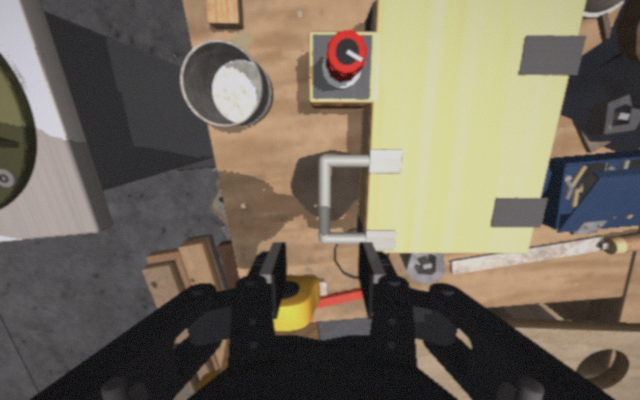

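The wrist view shows the bar at (325,200), centred between the fingers. Descend, grip, then lift along the arc.

```bash
python3 -m pendant '[[[0,0,0,0,0,0.05,135],[0,0,0,0,0,0.05,135],[0,0,0,0,0,0.03,135],[0,0,0,0,0,0.014,135],[0,0,0,0,0,0,255],[0,0,0,0,0,0,255],[0,0,0,0,0,0,255],[0,0,0,0,0,0,255]]]' 30
python3 -m pendant '[[[0,0,0,0,0.0016,-0.0211,255],[0,0,0,0,0.0036,-0.0209,255],[0,0,0,0,0.0067,-0.0201,255],[0,0,0,0,0.0067,-0.0201,255],[0,0,0,0,0.0106,-0.0183,255],[0,0,0,0,0.0106,-0.0183,255],[0,0,0,0,0,0,255],[0,0,0,0,0,0,255]]]'
python3 - <<'E'
from h import *
st()
E
```

```text
t: 16.15
position: [0.4405, -0.1274, 0.0432]
eef_rot: [0.741, 0.672, 0.002, 0.003]
force: [10.8, 1.2, -4.5]
gripper_width: 0.0112
finger_force: 30.4
t: 17.15
position: [0.4807, -0.1313, 0.1613]
eef_rot: [0.741, 0.672, 0.002, 0.004]
force: [29.7, -4.2, -21.1]
gripper_width: 0.0111
finger_force: 30.8
t 17.15 p [ 0.4807 -0.1313  0.1613] rot [[0.098, 0.995, 0.008], [0.995, -0.098, -0.002], [-0.001, 0.009, -1.0]] F [ 29.7  -4.2 -21.1] M [-0.64 -4.38  0.  ] w 0.0111 ff 30.751864314079285 j [-3.410e-01  2.530e-01  1.753e+00  1.000e-03  1.127e+00 -2.430e-01]
```

```bash
python3 -m pendant '[[[0,0,0,0,0.0025,0.0015,255],[0,0,0,0,0,0,255],[0,0,0,0,0.014,-0.0159,255],[0,0,0,0,0.014,-0.0159,255],[0,0,0,0,0,0,255],[0,0,0,0,0,0,255],[0,0,0,0,0,0,255],[0,0,0,0,0,0,255]]]'
python3 - <<'E'
from h import *
st()
E
```

```text
t: 18.15
position: [0.5077, -0.1342, 0.1925]
eef_rot: [0.741, 0.672, -0.0, 0.001]
force: [-12.5, -1.0, 13.1]
gripper_width: 0.0107
finger_force: 33.0
t 18.15 p [ 0.5077 -0.1342  0.1925] rot [[0.098, 0.995, 0.001], [0.995, -0.098, -0.001], [-0.001, 0.001, -1.0]] F [-12.5  -1.   13.1] M [-0.06  1.84 -0.01] w 0.0107 ff 33.01020920276642 j [-3.28e-01  2.80e-01  1.64e+00 -1.00e-03  1.22e+00 -2.29e-01]
```

```bash
python3 -m pendant '[[[0,0,0,0,0.0161,-0.0135,255],[0,0,0,0,0.0169,-0.0127,255],[0,0,0,0,0.019,-0.0091,255],[0,0,0,0,0.019,-0.0091,255],[0,0,0,0,0,0,255],[0,0,0,0,0,0,255],[0,0,0,0,0,0,255],[0,0,0,0,0,0,255]]]'
python3 - <<'E'
from h import *
st()
E
```

```text
t: 19.15
position: [0.5788, -0.1413, 0.237]
eef_rot: [0.741, 0.672, 0.001, 0.002]
force: [-2.0, -2.9, 10.2]
gripper_width: 0.0109
finger_force: 32.3
t 19.15 p [ 0.5788 -0.1413  0.237 ] rot [[0.098, 0.995, 0.003], [0.995, -0.098, -0.002], [-0.001, 0.003, -1.0]] F [-2.  -2.9 10.2] M [-0.42  0.6  -0.02] w 0.0109 ff 32.277676463127136 j [-3.010e-01  3.970e-01  1.378e+00 -1.000e-03  1.363e+00 -2.020e-01]
```

```bash
python3 -m pendant '[[[0,0,0,0,0.0205,-0.0057,255],[0,0,0,0,0.0205,-0.0052,255],[0,0,0,0,0.0211,-0.0010,255],[0,0,0,0,0.0211,-0.001,255],[0,0,0,0,0,0,255],[0,0,0,0,0,0,255],[0,0,0,0,0,0,255],[0,0,0,0,0,0,255]]]'
python3 - <<'E'
from h import *
st()
E
```

```text
t: 20.15
position: [0.6617, -0.1494, 0.249]
eef_rot: [0.741, 0.671, 0.001, 0.001]
force: [2.5, -3.8, 4.9]
gripper_width: 0.0105
finger_force: 32.4
t 20.15 p [ 0.6617 -0.1494  0.249 ] rot [[0.098, 0.995, 0.003], [0.995, -0.098, -0.001], [-0.001, 0.003, -1.0]] F [ 2.5 -3.8  4.9] M [-0.54 -0.29 -0.08] w 0.0105 ff 32.364898324012756 j [-0.276  0.586  1.074 -0.     1.478 -0.177]
```

```bash
python3 -m pendant '[[[0,0,0,0,0.0211,0.0022,255],[0,0,0,0,0.0207,0.0043,255],[0,0,0,0,0,0,255],[0,0,0,0,0,0,255],[0,0,0,0,0.003,0.001,255],[0,0,0,0,0.003,0.001,255],[0,0,0,0,0,0,255],[0,0,0,0,0,0,255]]]'
python3 - <<'E'
from h import *
st()
E
```

```text
t: 21.15
position: [0.7048, -0.1536, 0.2409]
eef_rot: [0.741, 0.671, -0.004, -0.004]
force: [-52.5, 4.4, 18.0]
gripper_width: 0.0106
finger_force: 36.7
t 21.15 p [ 0.7048 -0.1536  0.2409] rot [[0.099, 0.995, -0.012], [0.995, -0.099, 0.001], [0.0, -0.012, -1.0]] F [-52.5   4.4  18. ] M [ 0.68  8.33 -0.01] w 0.0106 ff 36.67179465293884 j [-0.265  0.713  0.892 -0.002  1.548 -0.166]
```

The lid is against its stop (about 50 N reaction on the wrist). Release, retreat, and look at the cut-outs from close by.

```bash
python3 -m pendant '[[[0,0,0,0,-0.004,0,135],[0,0,0,0,0,0,135],[0,0,0,0,0,-0.035,135],[0,0,0,0,0,-0.03,135],[0,0,0,0,-0.05,0,135],[0,0,0,0,-0.05,0,135],[0,0,0,0.04,-0.04,0,135],[0,0,0,0.05,-0.02,0,135]]]'
python3 -m pendant '[[[0,0,0,0.06,0,0,135],[0,0,0,0.06,0,0,135],[0,0,0.18,0,0,0,135],[0,0,0.18,0,0,0,135],[0,0,0.18,0,0,0,135],[0,0,0.18,0,0,0,135],[0,0,0.18,0,0,0,135],[0,0,0.18,0,0,0,135]]]'
python3 - <<'E'
from h import *
st()
d=snap('wrist','w2.png'); W=cloud(d)
print('lid',[(round(m['score'],2),np.round(m['xyz'],4).tolist()) for m in robot.mark_of('wrist','lid_handle')])
print([(round(m['score'],2),np.round(m['xyz'],4).tolist()) for m in robot.mark_of('wrist','cutout_a')])
for m in robot.outline_of('wrist','cutout_a'):
    P=W[m['region']]; P=P[(P[:,2]>.005)&(P[:,2]<.03)]
    if len(P)<20: continue
    v=np.linalg.svd(P[:,:2]-P[:,:2].mean(0),full_matrices=False)[2]
    print(round(m['score'],2),len(P),P.mean(0).round(4),cv2.minAreaRect(P[:,:2].astype(np.float32)*1000),np.degrees(np.arctan2(v[0,1],v[0,0])))
E
```

```text
t: 22.15
position: [0.5533, -0.0473, 0.3045]
eef_rot: [0.741, 0.671, 0.0, 0.0]
force: [1.6, 0.7, 0.7]
gripper_width: 0.04
finger_force: 0.0
t: 23.15
position: [0.5666, 0.0717, 0.304]
eef_rot: [0.981, 0.192, -0.0, -0.0]
force: [-0.1, -0.3, 0.1]
gripper_width: 0.04
finger_force: 0.0
t 23.15 p [0.5666 0.0717 0.304 ] rot [[0.926, 0.378, -0.0], [0.378, -0.926, 0.0], [-0.0, -0.0, -1.0]] F [-0.1 -0.3  0.1] M [-0.02  0.04  0.04] w 0.04 ff 0.0 j [0.062 0.305 1.347 0.    1.49  1.245]
lid [(0.6, [0.4809, 0.1771, 0.0009])]
[(0.74, [0.4906, 0.1229, -0.0029]), (0.56, [0.5655, 0.1444, 0.0032])]
0.81 533 [0.4723 0.178  0.0123] ((474.60589599609375, 178.2442626953125), (87.55941772460938, 29.89223861694336), 45.94131088256836) -134.47191195159255
0.75 487 [0.4911 0.1211 0.0127] ((488.6540222167969, 121.87255859375), (80.1257095336914, 26.95397186279297), 4.4421563148498535) -176.12004617859373
0.6 533 [0.5636 0.1487 0.0127] ((565.5556640625, 147.4443817138672), (83.75735473632812, 29.305957794189453), 16.153776168823242) -164.41609775920756
```

View pics/w2.png

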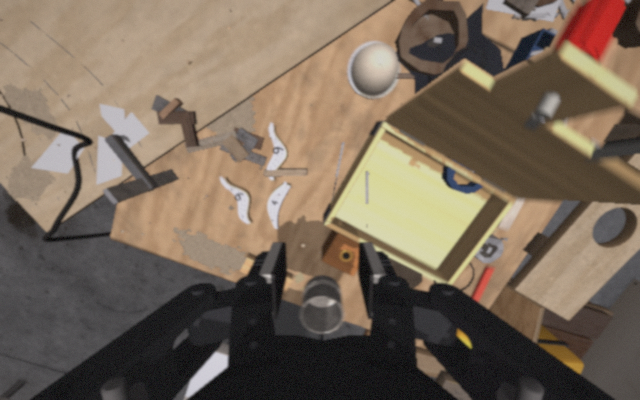

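The wrist view shows the lid open and three cut-outs: (236,200), now shifted to (0.475,0.178) at 46°, plus (278,203) and (276,147). I'll pick the one at (278,203), number 4, first.

```bash
python3 -m pendant '[[[0,0,0.16,0,0,0,120],[0,0,0.16,0,0,0,120],[0,0,0,-0.0365,-0.0278,0.05,120],[0,0,0,-0.0365,-0.0278,0.05,120],[0,0,0,0,0,0.06,120],[0,0,0,0,0,0.06,120],[0,0,0,0,0,0.05,120],[0,0,0,0,0,0.025,120]]]' 40
python3 -m pendant '[[[0,0,0,0,0,0.005,120],[0,0,0,0,0,0,255],[0,0,0,0,0,0,255],[0,0,0,0,0,0,255],[0,0,0,0,0,0,255],[0,0,0,0,0,-0.04,255],[0,0,0,0,0,-0.04,255],[0,0,0,0,0,-0.04,255]]]'
python3 - <<'E'
from h import *
st()
E
```

```text
t: 24.35
position: [0.4947, 0.1175, 0.0145]
eef_rot: [0.999, 0.039, -0.002, 0.0]
force: [-0.2, 0.3, 0.5]
gripper_width: 0.045
finger_force: 0.0
t: 25.35
position: [0.4958, 0.1176, 0.134]
eef_rot: [0.999, 0.037, 0.0, -0.0]
force: [1.1, 0.3, 0.3]
gripper_width: -0.0001
finger_force: 0.0
t 25.35 p [0.4958 0.1176 0.134 ] rot [[0.997, 0.073, 0.001], [0.073, -0.997, 0.0], [0.001, -0.0, -1.0]] F [1.1 0.3 0.3] M [-0.01  0.03 -0.02] w -0.0001 ff 0.0 j [ 0.161  0.316  1.742 -0.     1.083  1.658]
```

The row speed was clipped and the tool stopped 10 mm high. Retrying more slowly after a fresh look.

```bash
cat >> h.py <<'E'
def cuts(c):
    d=snap(c); W=cloud(d)
    print('marks',[(round(m['score'],2),np.round(m['xyz'],4).tolist()) for m in robot.mark_of(c,'cutout_a')])
    for m in robot.outline_of(c,'cutout_a'):
        P=W[m['region']]; P=P[(P[:,2]>.005)&(P[:,2]<.04)]
        if len(P)<20: continue
        v=np.linalg.svd(P[:,:2]-P[:,:2].mean(0),full_matrices=False)[2][0]; v*=np.sign(v[0])
        r=cv2.minAreaRect(P[:,:2].astype(np.float32)*1000)
        print(round(m['score'],2),len(P),P.mean(0).round(4),'rect',np.round(r[0],1),np.round(r[1],1),'ang',round(np.degrees(np.arctan2(v[1],v[0])),1))
E
python3 -m pendant '[[[0,0,0,-0.0054,-0.0048,0,120],[0,0,0,0,0,0,120],[0,0,0,0,0,0,120],[0,0,0,0,0,0,120],[0,0,0,0,0,0,120],[0,0,0,0,0,0,120],[0,0,0,0,0,0,120],[0,0,0,0,0,0,120]]]'
python3 - <<'E'
from h import *
cuts('wrist'); cuts('top'); cuts('side'); to([.49,.122,.003])
E
```

```text
t: 26.35
position: [0.4901, 0.122, 0.1321]
eef_rot: [0.999, 0.036, -0.0, 0.0]
force: [1.2, -0.8, 0.2]
gripper_width: 0.0453
finger_force: 0.0
marks [(0.9, [0.49, 0.1171, -0.004]), (0.79, [0.4778, 0.1784, -0.0002]), (0.56, [0.566, 0.1471, 0.0022])]
0.84 1328 [0.4943 0.115  0.0126] rect [490.6 115.4] [80.4 26.7] ang 1.9
0.78 1564 [0.5645 0.1487 0.0128] rect [566.5 147.4] [86.8 29.4] ang 16.9
marks [(0.53, [0.4774, 0.1802, -0.001]), (0.36, [0.5654, 0.1476, -0.0016])]
marks [(0.8, [0.4899, 0.1136, -0.0002]), (0.52, [0.4749, 0.1748, -0.0015])]
0.53 228 [0.5632 0.1523 0.013 ] rect [564.9 150.1] [83.8 31.9] ang 16.8
0.5 182 [0.4715 0.1821 0.0136] rect [474.1 182.5] [78.1 29.6] ang 47.7
t 26.8 p [0.4901 0.122  0.1321] rot [[0.997, 0.073, -0.0], [0.073, -0.997, 0.0], [-0.0, -0.0, -1.0]] F [ 0.6 -0.8 -0.2] M [ 0.05 -0.02  0.03] w 0.0448 ff 0.0 j [0.171 0.31  1.756 0.    1.076 1.669]
shift tool [-1.000e-04 -0.000e+00  1.291e-01]
```

```bash
python3 -m pendant '[[[0,0,0,0.001,0.006,0.03,120],[0,0,0,0,0,0.04,120],[0,0,0,0,0,0.035,120],[0,0,0,0,0,0.024,120],[0,0,0,0,0,0,255],[0,0,0,0,0,0,255],[0,0,0,0,0,0,255],[0,0,0,0,0,0,255]]]' 40
python3 - <<'E'
from h import *
st()
E
```

```text
t: 27.8
position: [0.4919, 0.1161, 0.0038]
eef_rot: [0.999, 0.036, 0.001, -0.0]
force: [0.3, 0.1, -0.2]
gripper_width: 0.0216
finger_force: 37.5
t 27.8 p [0.4919 0.1161 0.0038] rot [[0.997, 0.073, 0.001], [0.073, -0.997, 0.0], [0.001, -0.0, -1.0]] F [ 0.3  0.1 -0.2] M [0.03 0.03 0.02] w 0.0216 ff 37.46641676476429 j [ 0.159  0.52   1.82  -0.     0.8    1.657]
```

```bash
python3 -m pendant '[[[0,0,0,0,0,-0.042,255],[0,0,0,0,0,-0.042,255],[0,0,0,0,0,-0.042,255],[0,0,0,0.0093,0.044,0,255],[0,0,0,0.0093,0.044,0,255],[0,0,0,0.0093,0.044,0,255],[0,0,0,0.0093,0.044,0,255],[0,0,0,0.0093,0.044,0,255]]]'
python3 -m pendant '[[[0,0,0,0.0093,0.044,0,255],[0,0,0,0,0,0,255],[0,0,0,0,0,0,255],[0,0,0,0,0,0,255],[0,0,0,0,0,0,255],[0,0,0,0,0,0,255],[0,0,0,0,0,0,255],[0,0,0,0,0,0,255]]]'
python3 - <<'E'
from h import *
to([.567,-.143,.0125])
E
```

```text
t: 28.8
position: [0.5542, -0.1015, 0.1296]
eef_rot: [0.999, 0.036, 0.0, 0.0]
force: [0.4, 0.6, 0.8]
gripper_width: 0.0216
finger_force: 37.7
t: 29.8
position: [0.5664, -0.1431, 0.1291]
eef_rot: [0.999, 0.036, -0.0, 0.0]
force: [0.1, -0.3, 0.5]
gripper_width: 0.021
finger_force: 37.7
t 29.8 p [ 0.5664 -0.1431  0.1291] rot [[0.997, 0.073, -0.0], [0.073, -0.997, -0.0], [-0.0, 0.0, -1.0]] F [ 0.1 -0.3  0.5] M [ 0.01 -0.02 -0.  ] w 0.021 ff 37.682612462995166 j [-0.31   0.475  1.529 -0.     1.138  1.188]
shift tool [ 6.000e-04 -1.000e-04  1.166e-01]
```

```bash
python3 -m pendant '[[[0,0,0,0,0,0.04,255],[0,0,0,0,0,0.04,255],[0,0,0,0,0,0.025,255],[0,0,0,0,0,0.0115,255],[0,0,0,0,0,0,255],[0,0,0,0,0,0,135],[0,0,0,0,0,0,135],[0,0,0,0,0,0,135]]]'
python3 - <<'E'
from h import *
st()
E
python3 -m pendant '[[[0,0,0,0,0,-0.04,135],[0,0,0,0,0,-0.04,135],[0,0,0,0,0,-0.037,135],[0,0,0,-0.008,-0.0408,0,135],[0,0,0,-0.008,-0.0408,0,135],[0,0,0,-0.008,-0.0408,0,135],[0,0,0,-0.008,-0.0408,0,135],[0,0,0,-0.008,-0.0408,0,135]]]'
python3 -m pendant '[[[0,0,0,-0.008,-0.0408,0,135],[0,0,0,-0.008,-0.0408,0,135],[0,0,0,-0.008,-0.0408,0,135],[0,0,-0.18,0,0,0,120],[0,0,-0.18,0,0,0,120],[0,0,-0.18,0,0,0,120],[0,0,-0.18,0,0,0,120],[0,0,0,0,0,0,120]]]'
python3 - <<'E'
from h import *
cuts('wrist');cuts('top'); to([.477,.1785,.003])
E
```

```text
t: 30.8
position: [0.5666, -0.1432, 0.0131]
eef_rot: [0.999, 0.036, 0.0, 0.0]
force: [-0.3, 0.0, 0.6]
gripper_width: 0.0397
finger_force: 0.0
t 30.8 p [ 0.5666 -0.1432  0.0131] rot [[0.997, 0.073, 0.001], [0.073, -0.997, -0.0], [0.001, 0.0, -1.0]] F [-0.3  0.   0.6] M [ 0.01  0.03 -0.  ] w 0.0397 ff 0.0 j [-0.31   0.637  1.586  0.     0.917  1.188]
t: 31.8
position: [0.5112, 0.0586, 0.1299]
eef_rot: [0.999, 0.036, 0.0, -0.0]
force: [0.9, 0.3, -0.2]
gripper_width: 0.0405
finger_force: 0.0
t: 32.8
position: [0.4788, 0.1777, 0.1298]
eef_rot: [0.923, 0.386, 0.0, 0.0]
force: [0.1, -0.5, -0.5]
gripper_width: 0.0455
finger_force: 0.0
marks [(0.88, [0.5677, 0.1481, -0.0025]), (0.76, [0.4798, 0.1783, 0.0001]), (0.57, [0.5678, -0.1447, 0.0087])]
0.95 1549 [ 0.5724 -0.1408  0.0169] rect [ 573.9 -153.9] [66.3 48.4] ang -1.7
0.62 1269 [0.4721 0.1784 0.0126] rect [474.1 177.6] [86.6 28.8] ang 45.1
0.61 1557 [0.5641 0.15   0.0123] rect [565.9 147.8] [87.3 30.3] ang 17.5
marks [(0.65, [0.562, -0.1514, 0.0155]), (0.46, [0.5666, 0.1484, 0.0007]), (0.44, [0.4764, 0.179, 0.0003])]
0.77 213 [0.5621 0.1468 0.0139] rect [564.6 145.8] [81.8 28.4] ang 16.6
0.64 278 [ 0.5651 -0.1474  0.0204] rect [ 565.6 -146.6] [81.9 27.4] ang 7.0
t 33.1 p [0.4788 0.1777 0.1296] rot [[0.703, 0.711, -0.0], [0.711, -0.703, -0.0], [-0.0, 0.0, -1.0]] F [ 0.4 -0.1  1.2] M [ 0.03  0.02 -0.02] w 0.0452 ff 0.0 j [ 0.284  0.324  1.742 -0.     1.075  1.063]
shift tool [-0.0007 -0.0018  0.1266]
```

```bash
python3 -m pendant '[[[0,0,0,-0.0015,-0.002,0.03,120],[0,0,0,0,0,0.04,120],[0,0,0,0,0,0.035,120],[0,0,0,0,0,0.0215,120],[0,0,0,0,0,0,255],[0,0,0,0,0,0,255],[0,0,0,0,0,0,255],[0,0,0,0,0,0,255]]]' 40
python3 - <<'E'
from h import *
st()
E
python3 -m pendant '[[[0,0,0,0,0,-0.042,255],[0,0,0,0,0,-0.042,255],[0,0,0,0,0,-0.042,255],[0,0,0.176,0,0,0,255],[0,0,0.176,0,0,0,255],[0,0,0.176,0,0,0,255],[0,0,0.176,0,0,0,255],[0,0,0.176,0,0,0,255]]]'
python3 -m pendant '[[[0,0,0,0.0204,0.0417,0,255],[0,0,0,0.0204,0.0417,0,255],[0,0,0,0.0204,0.0417,0,255],[0,0,0,0.0204,0.0417,0,255],[0,0,0,0.0204,0.0417,0,255],[0,0,0,0.0204,0.0417,0,255],[0,0,0,0,0,0,255],[0,0,0,0,0,0,255]]]'
python3 - <<'E'
from h import *
to([.573,-.083,.0125])
E
```

```text
t: 34.1
position: [0.4767, 0.1781, 0.0038]
eef_rot: [0.922, 0.386, 0.001, 0.0]
force: [0.7, -0.3, -0.5]
gripper_width: 0.0209
finger_force: 36.5
t 34.1 p [0.4767 0.1781 0.0038] rot [[0.702, 0.712, 0.001], [0.712, -0.702, 0.0], [0.001, 0.001, -1.0]] F [ 0.7 -0.3 -0.5] M [ 0.01  0.01 -0.  ] w 0.0209 ff 36.529626611159074 j [0.286 0.526 1.81  0.    0.804 1.064]
t: 35.1
position: [0.4764, 0.178, 0.1295]
eef_rot: [0.999, -0.047, 0.0, -0.0]
force: [-1.2, -0.6, -0.4]
gripper_width: 0.0211
finger_force: 36.8
t: 36.1
position: [0.5762, -0.0816, 0.1291]
eef_rot: [0.999, -0.044, -0.0, -0.0]
force: [0.1, 0.5, -0.5]
gripper_width: 0.021
finger_force: 36.8
t 36.1 p [ 0.5762 -0.0816  0.1291] rot [[0.996, -0.087, -0.0], [-0.087, -0.996, 0.0], [-0.0, -0.0, -1.0]] F [ 0.1  0.5 -0.5] M [-0.    0.04  0.01] w 0.021 ff 36.801479280229614 j [-0.204  0.47   1.535  0.     1.137  1.455]
shift tool [-0.0031  0.0017  0.1166]
```

```bash
python3 -m pendant '[[[0,0,0,-0.003,0.0017,0.04,255],[0,0,0,0,0,0.04,255],[0,0,0,0,0,0.025,255],[0,0,0,0,0,0.0115,255],[0,0,0,0,0,0,255],[0,0,0,0,0,0,135],[0,0,0,0,0,0,135],[0,0,0,0,0,0,135]]]'
python3 - <<'E'
from h import *
st()
E
python3 -m pendant '[[[0,0,0,0,0,-0.04,135],[0,0,0,0,0,-0.04,135],[0,0,0,0,0,-0.037,135],[0,0,0,-0.0045,-0.0383,0,135],[0,0,0,-0.0045,-0.0383,0,135],[0,0,0,-0.0045,-0.0383,0,135],[0,0,0,-0.0045,-0.0383,0,135],[0,0,0,-0.0045,-0.0383,0,135]]]'
python3 -m pendant '[[[0,0,0,-0.0045,-0.0383,0,135],[0,0,-0.18,0,0,0,120],[0,0,-0.18,0,0,0,120],[0,0,0,0,0,0,120],[0,0,0,0,0,0,120],[0,0,0,0,0,0,120],[0,0,0,0,0,0,120],[0,0,0,0,0,0,120]]]'
python3 - <<'E'
from h import *
snap('wrist','w3.png'); cuts('wrist');cuts('top'); to([.566,.148,.003])
E
```

```text
t: 37.1
position: [0.5736, -0.0834, 0.0131]
eef_rot: [0.999, -0.044, 0.0, 0.0]
force: [0.7, 0.7, 0.3]
gripper_width: 0.0403
finger_force: 0.0
t 37.1 p [ 0.5736 -0.0834  0.0131] rot [[0.996, -0.087, 0.001], [-0.087, -0.996, -0.0], [0.001, 0.0, -1.0]] F [0.7 0.7 0.3] M [ 0.04  0.04 -0.01] w 0.0403 ff 0.0 j [-0.208  0.629  1.601  0.     0.911  1.451]
t: 38.1
position: [0.5675, 0.1106, 0.1299]
eef_rot: [0.999, -0.044, 0.0, -0.0]
force: [0.6, -0.2, 0.1]
gripper_width: 0.0401
finger_force: 0.0
t: 39.1
position: [0.5665, 0.1479, 0.1296]
eef_rot: [0.991, 0.136, 0.0, -0.0]
force: [0.1, 0.9, 0.5]
gripper_width: 0.0455
finger_force: 0.0
marks [(0.89, [0.5779, -0.0789, 0.0072]), (0.81, [0.5642, -0.1472, 0.0045]), (0.64, [0.5653, 0.1457, 0.002])]
0.94 2243 [ 0.5701 -0.1435  0.0168] rect [ 563.7 -154.1] [90.1 49.4] ang 6.2
0.87 1283 [0.5654 0.1493 0.0127] rect [566.6 147.6] [86.2 29. ] ang 17.1
0.71 2027 [ 0.5702 -0.0735  0.017 ] rect [568.2 -86. ] [91.9 45.6] ang 1.4
marks [(0.73, [0.5762, -0.0792, 0.0102]), (0.63, [0.5635, -0.1472, 0.0114])]
0.67 209 [ 0.5641 -0.0784  0.0217] rect [566.2 -81. ] [28.2 76.7] ang -5.5
t 39.45 p [0.5665 0.148  0.1296] rot [[0.963, 0.269, 0.0], [0.269, -0.963, -0.0], [0.0, 0.0, -1.0]] F [ 0.  -0.3  0.5] M [0.01 0.04 0.01] w 0.0454 ff 0.0 j [ 0.193  0.477  1.524 -0.     1.141  1.491]
shift tool [-0.0004 -0.0002  0.1266]
```

View pics/w3.png

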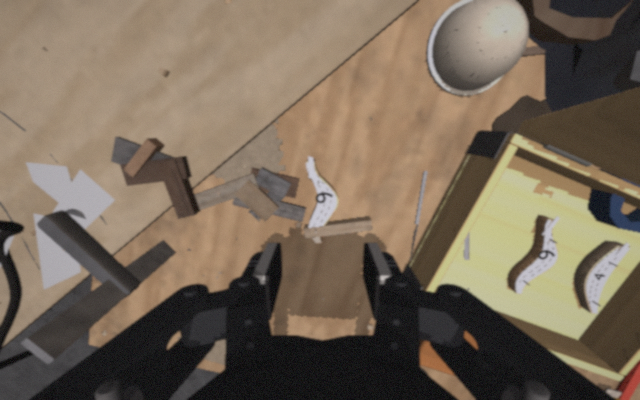

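C at (322,190) has scraps on its left at (285,195). I'll check their height under the finger.

```bash
python3 - <<'E'
from h import *
W=cloud(snap('wrist')).reshape(-1,3); W=W[np.isfinite(W[:,0])]
t=np.array([.566,.148]); y=np.array([.269,-.963]); x=np.array([.963,.269])
a=(W[:,:2]-t)@x; b=(W[:,:2]-t)@y
for b0 in range(-45,46,5):
    s=(abs(a)<.013)&(b>b0/1e3)&(b<b0/1e3+.005); print(b0,s.sum(),W[s,2].max().round(4) if s.any() else None)
E
```

```text
-45 1504 0.2173
-40 792 0.1866
-35 599 0.2218
-30 1102 0.223
-25 1444 0.2232
-20 128 0.0083
-15 435 0.2151
-10 1250 0.223
-5 1311 0.223
0 1308 0.2233
5 1329 0.2228
10 589 0.2188
15 128 0.2023
20 1216 0.2233
25 1246 0.2234
30 608 0.2227
35 728 0.1861
40 1305 0.192
45 3677 0.2226
```

```bash
python3 - <<'E'
from h import *
W=cloud(snap('wrist')).reshape(-1,3); W=W[np.isfinite(W[:,0])&(W[:,2]<.06)]
t=np.array([.566,.148]); y=np.array([.269,-.963]); x=np.array([.963,.269])
a=(W[:,:2]-t)@x; b=(W[:,:2]-t)@y
for b0 in range(-45,46,5):
    s=(abs(a)<.013)&(b>b0/1e3)&(b<b0/1e3+.005); print(b0,s.sum(),np.percentile(W[s,2],[50,95]).round(4) if s.any() else None)
E
```

```text
-45 135 [0.0067 0.0107]
-40 132 [0.0064 0.0094]
-35 130 [0.0051 0.0075]
-30 130 [0.0047 0.0067]
-25 132 [-0.0009  0.0067]
-20 130 [-0.0012  0.0066]
-15 125 [-0.0012 -0.0002]
-10 134 [-0.0006  0.0128]
-5 130 [0.0127 0.0138]
0 130 [0.0128 0.0138]
5 130 [0.0125 0.0136]
10 135 [0.0121 0.0134]
15 118 [-0.0014 -0.0002]
20 119 [-0.0015 -0.0003]
25 119 [-0.0014 -0.0003]
30 120 [-0.0013 -0.0003]
35 123 [-0.0012 -0.0004]
40 122 [-0.0014 -0.0002]
45 120 [-0.0014 -0.0003]
```

```bash
python3 -m pendant '[[[0,0,0,-0.0004,0.004,0.03,159],[0,0,0,0,0,0.04,159],[0,0,0,0,0,0.035,159],[0,0,0,0,0,0.0185,159],[0,0,0,0,0,0,255],[0,0,0,0,0,0,255],[0,0,0,0,0,0,255],[0,0,0,0,0,0,255]]]' 40
python3 - <<'E'
from h import *
st()
E
python3 -m pendant '[[[0,0,0,0,0,-0.042,255],[0,0,0,0,0,-0.042,255],[0,0,0,0,0,-0.04,255],[0,0,0.18,0,0,0,255],[0,0,0.18,0,0,0,255],[0,0,0,0,0,0,255],[0,0,0,0,0,0,255],[0,0,0,0,0,0,255]]]'
python3 - <<'E'
from h import *
to([.579,-.023,.0155])
E
```

```text
t: 40.55
position: [0.5675, 0.1441, 0.0069]
eef_rot: [0.991, 0.136, 0.001, -0.0]
force: [-0.1, -0.6, 0.2]
gripper_width: 0.0202
finger_force: 40.2
t 40.55 p [0.5675 0.1441 0.0069] rot [[0.963, 0.269, 0.001], [0.269, -0.963, 0.0], [0.001, 0.0, -1.0]] F [-0.1 -0.6  0.2] M [0.01 0.01 0.02] w 0.0202 ff 40.18162342850701 j [ 0.186  0.649  1.584 -0.     0.907  1.484]
t: 41.55
position: [0.5672, 0.144, 0.1301]
eef_rot: [0.999, -0.042, -0.0, 0.0]
force: [0.3, 0.1, 0.7]
gripper_width: 0.0203
finger_force: 40.4
t 41.55 p [0.5672 0.144  0.1301] rot [[0.996, -0.085, -0.0], [-0.085, -0.996, -0.0], [-0.0, 0.0, -1.0]] F [0.3 0.1 0.7] M [ 0.01 -0.01  0.  ] w 0.0203 ff 40.35519861441571 j [ 0.186  0.475  1.525 -0.     1.141  1.842]
shift tool [0.026  0.1654 0.1146]
```

```bash
python3 -m pendant '[[[0,0,0,0.0067,0.0403,0,255],[0,0,0,0.0067,0.0403,0,255],[0,0,0,0.0067,0.0403,0,255],[0,0,0,0.0067,0.0403,0,255],[0,0,0,0,0,0,255],[0,0,0,0,0,0.04,255],[0,0,0,0,0,0.04,255],[0,0,0,0,0,0.02,255]]]'
python3 -m pendant '[[[0,0,0,0,0,0.0143,255],[0,0,0,0,0,0,255],[0,0,0,0,0,0,159],[0,0,0,0,0,0,159],[0,0,0,0,0,0,159],[0,0,0,0,0,-0.04,159],[0,0,0,0,0,-0.04,159],[0,0,0,0,0,-0.04,159]]]'
python3 -m pendant '[[[0,0,0,0,0,-0.04,159],[0,0,0,-0.05,-0.02,-0.03,135],[0,0,0,-0.05,-0.02,-0.03,135],[0,0,0,0,0,0,135],[0,0,0,0,0,0,135],[0,0,0,0,0,0,135],[0,0,0,0,0,0,135],[0,0,0,0,0,0,135]]]'
python3 - <<'E'
from h import *
st();snap('wrist','w4.png')
cuts('wrist'); cuts('top')
for c in ['top','side']:
    snap(c)
    for l in ['lid_handle','screw_grip']: print(c,l,[(round(m['score'],2),np.round(m['xyz'],4).tolist()) for m in robot.mark_of(c,l)])
E
```

```text
t: 42.55
position: [0.579, -0.0181, 0.0282]
eef_rot: [0.999, -0.043, -0.001, -0.0]
force: [-0.0, -0.3, -0.7]
gripper_width: 0.0202
finger_force: 40.4
t: 43.55
position: [0.5797, -0.0189, 0.1374]
eef_rot: [0.999, -0.044, 0.0, 0.0]
force: [0.2, -0.0, 0.8]
gripper_width: 0.0324
finger_force: 0.0
t: 44.55
position: [0.4838, 0.0295, 0.2353]
eef_rot: [0.999, -0.044, -0.0, 0.0]
force: [-0.1, -0.8, -0.1]
gripper_width: 0.04
finger_force: 0.0
t 44.55 p [0.4838 0.0295 0.2353] rot [[0.996, -0.087, -0.001], [-0.087, -0.996, 0.0], [-0.001, 0.0, -1.0]] F [-0.1 -0.8 -0.1] M [0.01 0.03 0.02] w 0.04 ff 0.0 j [-0.015  0.151  1.694  0.     1.298  1.644]
marks [(0.59, [0.578, -0.0783, 0.008]), (0.56, [0.5696, -0.147, 0.004]), (0.55, [0.5817, -0.0158, 0.0105])]
0.57 1034 [ 0.5689 -0.0751  0.0193] rect [570.5 -78.8] [86.5 30.1] ang 0.4
0.57 896 [ 0.5786 -0.0129  0.0205] rect [580.3 -15.3] [85.6 30.1] ang 2.2
0.56 1328 [ 0.5686 -0.1445  0.0187] rect [ 566.8 -148.1] [87.2 34.5] ang 6.9
marks [(0.62, [0.5742, -0.0817, 0.0074]), (0.48, [0.5669, -0.1481, 0.0131]), (0.47, [0.5817, -0.0163, 0.0104])]
0.72 228 [ 0.5653 -0.0772  0.0211] rect [569.  -78.7] [27.3 84.7] ang -1.2
0.56 43 [ 0.6017 -0.0102  0.0221] rect [603.3 -10.3] [29.4  9.7] ang 28.5
top lid_handle [(0.94, [0.7029, -0.1561, 0.2588])]
top screw_grip [(0.84, [0.7595, -0.0408, 0.2396]), (0.36, [0.7029, -0.1535, 0.2595])]
side lid_handle [(0.92, [0.7071, -0.1544, 0.2578])]
side screw_grip [(0.69, [0.7567, -0.0394, 0.2368])]
```

View pics/w4.png

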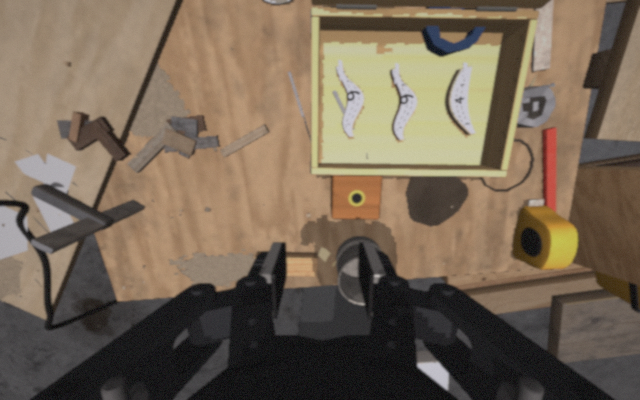

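All three cut-outs lie flat in the case at (350,100), (403,103) and (460,100), and none is left on the bench. Next I'll shut the lid.

```bash
python3 -m pendant '[[[0,0,-0.173,0,0,-0.035,135],[0,0,-0.173,0,0,-0.035,135],[0,0,-0.173,0,0,0,135],[0,0,-0.173,0,0,0,135],[0,0,-0.173,0,0,0,135],[0,0,-0.173,0,0,0,135],[0,0,-0.173,0,0,0,135],[0,0,-0.173,0,0,0,135]]]' 30
python3 -m pendant '[[[0,0,-0.176,0,0,0,135],[0,0,0,-0.04,0.035,0,135],[0,0,0,-0.04,0.035,0,135],[0,0,0,-0.04,0.035,0,135],[0,0,0,-0.04,0.035,0,135],[0,0,0,0,0.035,0,135],[0,0,0,0,0.035,0,135],[0,0,0,0,0.028,0,135]]]' 30
python3 - <<'E'
from h import *
to([.705,-.1545,.241])
for c in ['top']:
    snap(c); print([(round(m['score'],2),np.round(m['xyz'],4).tolist()) for m in robot.mark_of(c,'lid_handle')])
E
```

```text
t: 46.2
position: [0.4837, 0.0296, 0.3058]
eef_rot: [0.795, 0.606, -0.0, 0.0]
force: [0.0, 0.1, 0.9]
gripper_width: 0.0404
finger_force: 0.0
t: 47.2
position: [0.7059, -0.1531, 0.3052]
eef_rot: [0.741, 0.672, -0.0, -0.0]
force: [-0.1, -0.3, 0.1]
gripper_width: 0.0402
finger_force: 0.0
t 47.2 p [ 0.7059 -0.1531  0.3052] rot [[0.098, 0.995, -0.0], [0.995, -0.098, 0.0], [0.0, -0.0, -1.0]] F [-0.1 -0.3  0.1] M [-0.05  0.07 -0.03] w 0.0402 ff 0.0 j [-0.264  0.697  0.775  0.     1.67  -0.166]
shift tool [-0.0015 -0.0008  0.0642]
[]
```

```bash
python3 -m pendant '[[[0,0,0,-0.001,-0.0005,0.03,135],[0,0,0,0,0,0.022,135],[0,0,0,0,0,0.012,135],[0,0,0,0,0,0,255],[0,0,0,0,0,0,255],[0,0,0,0,0,0,255],[0,0,0,0,0,0,255],[0,0,0,0,0,0,255]]]' 30
python3 -m pendant '[[[0,0,0,0,-0.0208,-0.0043,255],[0,0,0,0,-0.021,-0.0022,255],[0,0,0,0,-0.0212,0,255],[0,0,0,0,-0.0211,0.002,255],[0,0,0,0,0,0,255],[0,0,0,0,0,0,255],[0,0,0,0,0,0,255],[0,0,0,0,0,0,255]]]'
python3 - <<'E'
from h import *
s,r=st(); p=s['position']; a=np.array([p[0]*.995-p[1]*.1-.663,p[2]-.0382]); print(a*1000,np.hypot(*a))
E
```

```text
t: 48.3
position: [0.7043, -0.1539, 0.2428]
eef_rot: [0.741, 0.672, 0.0, 0.0]
force: [-5.5, 1.4, 6.0]
gripper_width: 0.011
finger_force: 29.8
t: 49.3
position: [0.6216, -0.1456, 0.2473]
eef_rot: [0.741, 0.672, 0.0, 0.001]
force: [-3.3, 2.8, 8.5]
gripper_width: 0.0108
finger_force: 31.0
t 49.3 p [ 0.6216 -0.1456  0.2473] rot [[0.098, 0.995, 0.002], [0.995, -0.098, -0.0], [-0.0, 0.002, -1.0]] F [-3.3  2.8  8.5] M [ 0.3   0.39 -0.05] w 0.0108 ff 31.015760600566864 j [-0.288  0.49   1.222  0.     1.428 -0.19 ]
[-29.95548092 209.08710119] 0.2112220318062805
```

```bash
python3 -m pendant '[[[0,0,0,0,-0.0208,0.0038,255],[0,0,0,0,-0.0203,0.0062,255],[0,0,0,0,-0.0195,0.0082,255],[0,0,0,0,-0.0186,0.0101,255],[0,0,0,0,-0.0176,0.0119,255],[0,0,0,0,-0.0162,0.0136,255],[0,0,0,0,0,0,255],[0,0,0,0,0,0,255]]]'
python3 - <<'E'
from h import *
s,r=st(); p=s['position']; a=np.array([p[0]*.995-p[1]*.1-.663,p[2]-.0382]); print(a*1000,np.hypot(*a))
E
```

```text
t: 50.3
position: [0.5089, -0.1345, 0.1926]
eef_rot: [0.741, 0.672, -0.0, -0.0]
force: [-1.7, 2.8, -1.7]
gripper_width: 0.0105
finger_force: 30.8
t 50.3 p [ 0.5089 -0.1345  0.1926] rot [[0.098, 0.995, -0.0], [0.995, -0.098, 0.0], [0.0, -0.0, -1.0]] F [-1.7  2.8 -1.7] M [0.38 0.15 0.02] w 0.0105 ff 30.808610916137695 j [-0.328  0.283  1.636  0.     1.223 -0.23 ]
[-143.20990622  154.42670836] 0.21061026920657763
```

```bash
python3 -m pendant '[[[0,0,0,0,-0.0148,0.0152,255],[0,0,0,0,-0.0132,0.0166,255],[0,0,0,0,-0.0116,0.0178,255],[0,0,0,0,-0.0096,0.0188,255],[0,0,0,0,-0.0078,0.0198,255],[0,0,0,0,-0.0057,0.0204,255],[0,0,0,0,0,0,255],[0,0,0,0,0,0,255]]]'
python3 - <<'E'
from h import *
s,r=st(); p=s['position']; a=np.array([p[0]*.995-p[1]*.1-.663,p[2]-.0382]); print(a*1000,np.hypot(*a))
E
```

```text
t: 51.3
position: [0.4464, -0.1285, 0.0843]
eef_rot: [0.741, 0.672, 0.0, 0.0]
force: [0.4, 2.3, -3.5]
gripper_width: 0.0104
finger_force: 32.0
t 51.3 p [ 0.4464 -0.1285  0.0843] rot [[0.098, 0.995, 0.0], [0.995, -0.098, -0.0], [-0.0, 0.0, -1.0]] F [ 0.4  2.3 -3.5] M [ 0.28 -0.09  0.04] w 0.0104 ff 31.995481252670288 j [-0.359  0.302  1.901  0.     0.939 -0.261]
[-205.98957467   46.08386461] 0.2110815658696042
```

```bash
python3 -m pendant '[[[0,0,0,0,-0.0036,0.0207,255],[0,0,0,0,-0.0016,0.0207,255],[0,0,0,0,0,0,255],[0,0,0,0,0,0.0015,255],[0,0,0,0,0,0.0015,255],[0,0,0,0,0,0,255],[0,0,0,0,0,0,255],[0,0,0,0,0,0,255]]]'
python3 - <<'E'
from h import *
s,r=st(); p=s['position']; a=np.array([p[0]*.995-p[1]*.1-.663,p[2]-.0382]); print(a*1000,np.hypot(*a))
E
```

```text
t: 52.3
position: [0.4406, -0.128, 0.0402]
eef_rot: [0.741, 0.672, -0.0, 0.0]
force: [-5.4, 1.4, 1.0]
gripper_width: 0.0107
finger_force: 32.9
t 52.3 p [ 0.4406 -0.128   0.0402] rot [[0.098, 0.995, -0.0], [0.995, -0.098, -0.0], [-0.0, -0.0, -1.0]] F [-5.4  1.4  1. ] M [ 0.18  0.84 -0.03] w 0.0107 ff 32.91229784488678 j [-0.362  0.371  1.938 -0.     0.833 -0.264]
[-211.78282074    2.04501522] 0.2117926940365549
```

```bash
python3 -m pendant '[[[0,0,0,0,0.001,0.002,255],[0,0,0,0,0,0.002,255],[0,0,0,0,0,0.001,255],[0,0,0,0,0,0,255],[0,0,0,0,0,0,255],[0,0,0,0,0,0,255],[0,0,0,0,0,0,255],[0,0,0,0,0,0,255]]]'
python3 - <<'E'
from h import *
s,r=st(); snap('top');snap('side')
for c in ['top','side']:
    for l in ['lid_handle','screw_grip']: print(c,l,[(round(m['score'],2),np.round(m['xyz'],4).tolist()) for m in robot.mark_of(c,l)])
E
```

```text
t: 53.3
position: [0.4407, -0.1281, 0.0374]
eef_rot: [0.741, 0.672, -0.001, -0.001]
force: [-34.8, 6.6, 52.2]
gripper_width: 0.0109
finger_force: 38.3
t 53.3 p [ 0.4407 -0.1281  0.0374] rot [[0.098, 0.995, -0.002], [0.995, -0.098, -0.0], [-0.0, -0.002, -1.0]] F [-34.8   6.6  52.2] M [ 0.94  5.28 -0.06] w 0.0109 ff 38.290244936943054 j [-3.620e-01  3.780e-01  1.937e+00 -1.000e-03  8.290e-01 -2.640e-01]
top lid_handle []
top screw_grip [(0.43, [0.4684, -0.0078, 0.1107])]
side lid_handle [(0.74, [0.4422, -0.1273, 0.0599])]
side screw_grip [(0.66, [0.4638, -0.0098, 0.1076])]
```

```bash
python3 -m pendant '[[[0,0,0,0,0,-0.004,255],[0,0,0,0,0,0,135],[0,0,0,0,0,0,135],[0,0,0,0,0,-0.05,135],[0,0,0,0,0,-0.05,135],[0,0,0,0,0,-0.045,0],[0,0,0,0.04,0.0047,0,0],[0,0,0,0.04,0.0047,0,0]]]' 80
python3 -m pendant '[[[0,0,0,0.0389,0.0047,0,0],[0,0,-0.17,0,0,0,0],[0,0,-0.17,0,0,0,0],[0,0,-0.17,0,0,0,0],[0,0,-0.17,0,0,0,0],[0,0,-0.17,0,0,0,0],[0,0,-0.17,0,0,0,0],[0,0,-0.17,0,0,0,0]]]'
python3 - <<'E'
from h import *
d=snap('wrist','w5.png'); W=cloud(d)
for m in robot.outline_of('wrist','screw_grip'):
    P=W[m['region']]; P=P[(P[:,2]>.112)&(P[:,2]<.13)]
    if len(P)>10: print(m['score'],cv2.minEnclosingCircle(P[:,:2].astype(np.float32)*1000),P[:,2].max())
to([.466,-.011,.0853])
E
```

```text
t: 54.6
position: [0.4594, -0.0485, 0.1845]
eef_rot: [0.741, 0.671, 0.001, 0.001]
force: [0.4, 0.4, -0.2]
gripper_width: 0.0854
finger_force: 0.0
t: 55.6
position: [0.4676, -0.011, 0.1838]
eef_rot: [0.234, 0.972, 0.0, 0.0]
force: [-0.1, 0.7, -0.2]
gripper_width: 0.0853
finger_force: 0.0
0.9 ((466.730712890625, -11.178163528442383), 14.506383895874023) 0.12284169470149299
t 55.7 p [ 0.4675 -0.011   0.1838] rot [[-0.889, 0.459, 0.001], [0.459, 0.889, -0.0], [-0.001, 0.0, -1.0]] F [-0.2 -0.9  0.1] M [-0.02 -0.05  0.02] w 0.0852 ff 0.0 j [-0.102  0.164  1.805 -0.     1.172 -1.196]
shift tool [ 0.0014 -0.0007  0.0985]
```

View pics/w5.png

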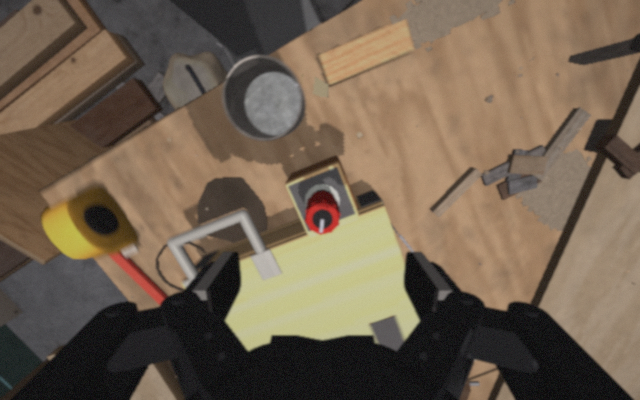

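The wrist view shows the lid shut and the screw at (322,210). I'll grip it and turn clockwise.

```bash
python3 -m pendant '[[[0,0,0,0.0013,-0.0006,0.05,0],[0,0,0,0,0,0.03,0],[0,0,0,0,0,0.0185,0],[0,0,0,0,0,0,255],[0,0,0,0,0,0,255],[0,0,0,0,0,0,255],[0,0,0,0,0,0,255],[0,0,0,0,0,0,255]]]' 80
python3 -m pendant '[[[0,0,0.1,0,0,0,255],[0,0,0.15,0,0,0,255],[0,0,0.15,0,0,0,255],[0,0,0.15,0,0,0,255],[0,0,0.15,0,0,0,255],[0,0,0.15,0,0,0,255],[0,0,0.15,0,0,0,255],[0,0,0.15,0,0,0,255]]]'
python3 - <<'E'
from h import *
st()
E
python3 -m pendant '[[[0,0,0.15,0,0,0,255],[0,0,0.15,0,0,0,255],[0,0,0.15,0,0,0,255],[0,0,0.15,0,0,0,255],[0,0,0.15,0,0,0,255],[0,0,0.15,0,0,0,255],[0,0,0.15,0,0,0,255],[0,0,0.15,0,0,0,255]]]'
python3 - <<'E'
from h import *
st()
E
```

```text
t: 56.7
position: [0.4662, -0.0108, 0.0854]
eef_rot: [0.237, 0.971, 0.0, 0.001]
force: [2.8, 4.2, 0.2]
gripper_width: 0.0264
finger_force: 78.5
t: 57.7
position: [0.4662, -0.0107, 0.0853]
eef_rot: [0.729, 0.685, 0.001, 0.0]
force: [4.1, 5.8, -1.2]
gripper_width: 0.026
finger_force: 78.5
t 57.7 p [ 0.4662 -0.0107  0.0853] rot [[0.063, 0.998, 0.001], [0.998, -0.063, 0.0], [0.0, 0.001, -1.0]] F [ 4.1  5.8 -1.2] M [ 0.87 -0.62  0.25] w 0.026 ff 78.52264881134033 j [-1.020e-01  3.030e-01  1.896e+00  1.000e-03  9.420e-01 -3.900e-02]
t: 58.7
position: [0.4663, -0.0106, 0.0853]
eef_rot: [0.988, 0.153, 0.001, -0.0]
force: [6.0, 5.8, -2.1]
gripper_width: 0.0264
finger_force: 78.6
t 58.7 p [ 0.4663 -0.0106  0.0853] rot [[0.953, 0.303, 0.001], [0.303, -0.953, 0.001], [0.002, -0.0, -1.0]] F [ 6.   5.8 -2.1] M [ 1.05 -0.74  0.25] w 0.0264 ff 78.60527515411377 j [-1.020e-01  3.030e-01  1.896e+00  1.000e-03  9.410e-01  1.161e+00]
```

```bash
python3 -m pendant '[[[0,0,0.07,0,0,0,255],[0,0,0.07,0,0,0,255],[0,0,0.07,0,0,0,255],[0,0,0.07,0,0,0,255],[0,0,0.06,0,0,0,255],[0,0,0.06,0,0,0,255],[0,0,0.06,0,0,0,255],[0,0,0,0,0,0,255]]]'
python3 - <<'E'
from h import *
st()
E
```

```text
t: 59.7
position: [0.4672, -0.011, 0.0855]
eef_rot: [0.997, -0.074, 0.002, 0.0]
force: [12.2, 3.5, -3.9]
gripper_width: 0.0262
finger_force: 80.9
t 59.7 p [ 0.4672 -0.011   0.0855] rot [[0.989, -0.147, 0.004], [-0.147, -0.989, -0.0], [0.004, -0.0, -1.0]] F [12.2  3.5 -3.9] M [ 0.42 -1.81  0.56] w 0.0262 ff 80.86658477783203 j [-0.102  0.303  1.895 -0.     0.94   1.616]
```

```bash
python3 -m pendant '[[[0,0,0.08,0,0,0,255],[0,0,0.08,0,0,0,255],[0,0,0.08,0,0,0,255],[0,0,0,0,0,0,255],[0,0,0,0,0,0,255],[0,0,0,0,0,0,255],[0,0,0,0,0,0,255],[0,0,0,0,0,0,255]]]' 80
python3 - <<'E'
from h import *
st()
E
python3 -m pendant '[[[0,0,0,0,0,0,0],[0,0,0,0,0,0,0],[0,0,0,0,0,0,0],[0,0,0,0,0,-0.05,0],[0,0,0,0,0,-0.05,0],[0,0,0,0,0,-0.05,0],[0,0,0,0,0,0,0],[0,0,0,0,0,0,0]]]'
python3 -m pendant '[[[0,0,0,-0.05,0,-0.02,0],[0,0,0,-0.05,0,-0.02,0],[0,0,0,0,0,0,0],[0,0,0,0,0,0,0],[0,0,0,0,0,0,0],[0,0,0,0,0,0,0],[0,0,0,0,0,0,0],[0,0,0,0,0,0,0]]]'
python3 - <<'E'
from h import *
st();d=snap('wrist')
W=cloud(d); g=np.zeros((400,640),bool)
for m in robot.outline_of('wrist','screw_grip')[:1]:
    g=m['region']
    v,u=np.where(g); c=d['color'][v.min()-15:v.max()+15,u.min()-15:u.max()+15]
    cv2.imwrite('pics/screw.png',cv2.resize(c[:,:,::-1],None,fx=5,fy=5,interpolation=cv2.INTER_CUBIC)); print(u.min(),v.min(),c.shape)
    hsv=cv2.cvtColor(d['color'],cv2.COLOR_RGB2HSV); q=g&(W[:,:,2]>.11)
    w=q&(hsv[:,:,1]<90)&(hsv[:,:,2]>130); print('white',W[w].mean(0),'all',cv2.minEnclosingCircle(W[q][:,:2].astype(np.float32)))
    P=W[w][:,:2]; vv=np.linalg.svd(P-P.mean(0),full_matrices=False)[2][0]; print(np.degrees(np.arctan2(vv[1],vv[0])))
E
```

```text
t: 60.7
position: [0.4676, -0.0115, 0.0858]
eef_rot: [0.981, -0.193, 0.003, 0.0]
force: [13.7, -1.5, -3.3]
gripper_width: 0.0265
finger_force: 80.6
t 60.7 p [ 0.4676 -0.0115  0.0858] rot [[0.926, -0.378, 0.005], [-0.378, -0.926, -0.001], [0.005, -0.001, -1.0]] F [13.7 -1.5 -3.3] M [-0.48 -1.89 -0.13] w 0.0265 ff 80.62674880027771 j [-1.030e-01  3.030e-01  1.894e+00 -1.000e-03  9.390e-01  1.856e+00]
t: 61.7
position: [0.4654, -0.0109, 0.2342]
eef_rot: [0.981, -0.192, -0.0, 0.0]
force: [0.1, -0.1, 0.5]
gripper_width: 0.0854
finger_force: 0.0
t: 62.7
position: [0.3733, 0.0267, 0.2748]
eef_rot: [0.981, -0.192, -0.0, 0.0]
force: [0.9, -0.1, 0.1]
gripper_width: 0.0855
finger_force: 0.0
t 62.7 p [0.3733 0.0267 0.2748] rot [[0.926, -0.378, -0.0], [-0.378, -0.926, 0.0], [-0.0, 0.0, -1.0]] F [ 0.9 -0.1  0.1] M [ 0.01 -0.    0.03] w 0.0855 ff 0.0 j [-0.026 -0.142  1.896  0.     1.389  1.932]
307 81 (62, 58, 3)
white [ 0.46204695 -0.00820964  0.11984363] all ((0.46600013971328735, -0.01036540511995554), 0.014180759899318218)
67.39890136095975
```

View pics/screw.png

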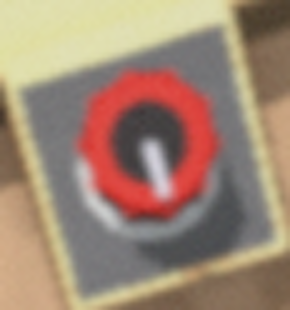

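```bash
python3 - <<'E'
from h import *
a=cv2.imread('pics/w0.png')[170:225,292:350]; a=cv2.rotate(a,cv2.ROTATE_180)
cv2.imwrite('pics/screw0.png',cv2.resize(a,None,fx=5,fy=5,interpolation=cv2.INTER_CUBIC))
E
```

```text
(no output)
```

View pics/screw0.png

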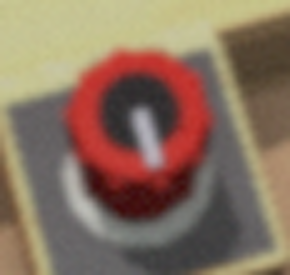

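The screw mark stands as it did when tight at the start: in both crops it points down and slightly right. The lid is shut and the cut-outs are inside.

```bash
python3 - <<'E'
from h import *
snap('top')
for l in ['offcut','tape_measure','can','dust_cup','lid_handle','cutout_a']: print(l,[(round(m['score'],2),np.round(m['xyz'],3).tolist()) for m in robot.mark_of('top',l)])
print(robot.hand_in())
E
```

```text
offcut []
tape_measure [(0.8, [0.386, -0.264, -0.004])]
can [(0.61, [0.362, -0.013, 0.001])]
dust_cup [(0.9, [0.735, 0.06, 0.001])]
lid_handle [(0.6, [0.437, -0.128, 0.06]), (0.59, [0.468, -0.013, 0.112])]
cutout_a []
the job is handed in; nothing more can be done
None
```

The job is handed in: the three cut-outs are in the case, the lid is shut, the screw (right-handed thread) is tight again with its mark back where it started, and the tape measure, can and cup had not moved; the offcut, not found in the last picture, was never touched.

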